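Latch the bench pin and start the clamp screw

ROBOT

A 6-joint arm with a two-finger parallel gripper is mounted at the origin on the work surface. World frame = base frame: x ahead of the robot, y to its left, z up, the work surface at z = 0. Lengths are in m, angles in degrees, forces in N, time in s.
With the tool pointing down it reaches from about 0.4 to 0.825 m from the base axis. Payload 7 kg.
Tool frame: the origin (TCP) lies on the centre line of the jaws, within the pads' length; the fingertips stand r.tip_reach ahead of it and the grasp point (between the pads) is the TCP (r.tip_reach is the distance from the TCP to the fingertips, in m); z points along the fingers, y is the line along which they close (so a half turn about z gives the same grasp; the last joint's range is limited). The gripper opens to 88 mm and grips with 3 to 60 N. Pads are 19 mm wide; open, the fingers measure 130 mm over their backs; the gripper's body (78 mm by 193 mm) begins 47 mm behind the grasp point.
Start: joints at [-51.389, 20.546, 0.682, 0, -70.136, -16.507], TCP at [0.254, -0.625, 0.246] pointing down, gripper open.
Joint ranges: [-176.03, 176.03], [-82.01, 121.73], [-58.28, 71.71], [-173.87, 95.51], [-174.79, -0.11], [-173.66, 173.66]. Speed limits (degrees/s): [136.94, 136.94, 172.46, 180, 180, 180].

INTERFACE

Orientations are given as [roll, pitch, yaw] about the fixed x, y, z axes, in that order (R = Rz(yaw) Ry(pitch) Rx(roll)).
In Python, from plant import sensors, cams, r gives the robot as it stands.
- The arm moves only by the tool drive_tool, never from a script. Its argument "rows" is a list of rows, each an object of numbers: "fingers": the gripper's target within -1 to 1 (fully open at 1, half-way at 0, shut at -1); "x", "y", "z": the shift along the tool's x, y, z in m; "spin": the turn about the tool's z in rad. A call has 1 to 10 rows; each row is the pose to reach, as a shift and turn from the pose commanded when the call began, along the tool's axes at that moment; what a row does not reach only later rows make up. A row lasts 1/8 s, in which the tool goes at most 62.5 mm and 10.7 degrees, less where a joint would pass 70% of its speed; a pose out of reach is approached as far as the arm can. A call with a gripper value outside its range is refused whole. The fingers move at their own pace and stop on an object; "newtons" is the grip in N (left out, the last holds). Time passes only in rows, so rows that repeat a pose let the fingers close. It gives the time, the measured TCP pose, the force, the opening and the grip force at its end, in the units of the state.
- sensors.get_state(): the state, without advancing time (a new reading comes with each control period).
- cams.capture(name): name is "side" or "top"; returns a dict with "pixels" (400x640x3 uint8, red, green, blue), "intrinsics" (3x3 intrinsics, pixels), "eye" and "orientation" of the camera in the world. Camera axes: x right, y up, looking along -z (the intrinsics and any distortion apply to the point x, -y, -z); pixel columns grow to the right and rows downward; lengths in m; the calibration is good to about 2 mm. A picture is of the moment at which its call begins. There is no depth.
- r.close_job(): hands the job in; it is judged then, once.
The state is a dict: "time_s": time; "joints": joint angles; "qd": joint speeds; "joint_torque": joint torques, N m; "tcp_pos": TCP position; "eef_rot": TCP orientation; "contact_force": force on the tool from outside, world axes, zero at the start; "moment": the same for the moment, N m; "gripper_width": finger opening in m; "gripper_force": force on a finger pad.
Only numpy, scipy, OpenCV 4.12 (cv2) and the standard library are available. Lean on these libraries where they do the work, as an engineer would, in place of code of your own. Each camera call takes 0.05 s, during which the arm holds its last target. There are 200 camera calls.

TASK

Push the wooden bench pin fully home against the stop of its clamp and keep it pressed there until the sprung latch plunger has dropped and holds it. Then take the red knob of the clamp screw's crank, turn it backward (counter-clockwise from above) until you feel the screw drop into its thread, turn it forward one full turn so that it is started, and finish there still gripping the knob. Leave the other things on the bench alone.

Things in the scene. Friction and masses are not known exactly. Their poses are not given: they have to be found in the camera images.
- clamp: bench-pin clamp, fixed to the bench: grey base plate 210 x 150 mm, blue bridge with posts at y = +-62 mm, 100 mm tall. Origin on the bench straight below the screw's axis. +x runs along the sliding bench pin, away from its wooden front end towards the red stop at the back; z up. Turned up to 0.3 rad from the robot's x. The knob of the crank runs round the screw's axis on a circle of 55 mm radius
- pin (a joint): travel in m of the sliding bench pin along the clamp's +x: 0 = out towards the robot (it stands there at the start), 0.030 = home against the stop. A spring pushes it back out with 2.5 N (out) to 4.5 N (home), plus about 1 N of friction
- pin_face (a point): centre of the upright end face of the bench pin's wooden front, the face to push on; it looks along the clamp's -x. The face is 64 mm wide and 34 mm high, its centre 31 mm above the bench; nothing but the bench lies below or before it
- latch (a joint): drop in m of the sprung, slow-acting latch plunger: 0 = up, resting on the bench pin's steel tongue; 0.009 = right down in its notch. It moves only while the bench pin is home and needs about 1.5 s to go down; once down it keeps the bench pin home (then resting at about 0.028)
- latch_top (a point): top of the latch plunger's orange cap (26 mm across), 75 mm behind the screw's axis, 111 mm above the bench when up
- boss: dark steel threaded boss on the bridge, 54 mm across, its top 132 mm above the bench. Origin on the bench below the screw's axis, z up. Its +x axis, marked by a white line on its rim and side, is where the female thread begins: the screw drops when the crank's arm, going backward, comes over this line or up to 0.3 rad past it. Its yaw to the clamp's x differs from run to run (1.5 to 2.1 rad)
- crank (a joint): angle in rad of the screw's crank; grows clockwise seen from above (forward, screwing in, as with any right-hand thread). At the value c the arm points at -c rad (counter-clockwise positive) from the clamp's x axis. At the start between -0.7 and 0.9, that is 0.8 to 3.0 rad clockwise of the white line. Turning it takes about 2 to 4 N at the knob
- spindle (a joint): how far in m the screw has sunk from the level of the thread's upper end. 8 mm a turn. At the start the screw stands on the first thread, 1 to 4 mm down; turning backward it climbs to nearly 0 and then drops by 8 mm; one turn forward from the drop brings it to about 0.016. A spring and its weight push the screw down with about 16 N together; it can fall only if the hand on the knob lets the knob slip down or goes down with it
- knob_mid (a point): centre of the red cylindrical knob (18 mm across, 45 mm tall, standing upright) that spins freely on the end of the crank, 55 mm from the screw's axis; its centre is 188 mm above the bench when the screw has sunk by 0 and goes up and down with the screw. It is smooth (friction about 0.25): a light grip of 20 N slips up and down on it. The crank arm, its upper face 23 mm below this centre, is 18 mm wide; the hub on the axis is no higher than the arm
- bangle: loose brass bangle blank, ring 68 mm across, 14 mm high, lying flat beside the clamp; to be left alone; origin on its underside
- solder_block: loose red-brown soldering brick 75 x 50 x 22 mm, beside the clamp; to be left alone; origin on its underside
- hammer: loose hammer 240 mm long lying on the bench; to be left alone; origin on its underside
- graver: loose graver with dark wooden handle, 170 mm long, lying on the bench; to be left alone; origin on its underside
- pliers: loose blue-handled pliers about 160 mm long, lying on the bench; to be left alone; origin on its underside
- polish_jar: loose jar 56 mm across, 60 mm tall, yellow cap; to be left alone; origin on its underside
- pickle_bowl: loose white bowl 90 mm across, 40 mm tall; to be left alone; origin on its underside

How it is judged:
By the outcome, as a careful person would: the job done as asked, in the order asked, and still so for the second after the job is handed in, while the arm keeps its last pose, push and grip.
It also fails if it takes over 70 s, if anything falls off the work surface, if the arm or the gripper's body presses on something with over 40 N, if the wrist force passes 120 N, or if a joint passes its speed limit or range.

## Working session

There is one attempt and no reset: what is moved stays moved. The work goes in short steps, Python scripts to look and compute and a tool call to move; the robot and the scene stay as the last step left them, time stands still between calls to the robot, and variables do not carry over. Pictures are saved under pics/ and viewed, at most 10 in all, crops included, and the job is handed in when it is done.

Besides the shell and the picture viewer there is one more tool, called after ">>>" as name(argument=value, ...) on one line, values as JSON. drive_tool: Moves the arm, as the interface text tells. Its arguments: {"type":"object","properties":{"rows":{"type":"array"},"newtons":{"type":"number"}},"required":["rows"]}

```bash
mkdir -p pics; ls
python3 - <<'E'
from plant import sensors,cams,r
import cv2
print(sensors.get_state(), r.tip_reach)
for n in("side","top"):
    c=cams.capture(n); cv2.imwrite(f"pics/{n}0.png",c["pixels"][:,:,::-1]); print(n,{k:v for k,v in c.items() if k!="pixels"})
E
```

```text
pics
{'time_s': 0.0, 'joints': array([-5.13885691e+01,  2.05905575e+01,  6.34206411e-01, -1.86779876e-02,
       -7.01354740e+01, -1.65082883e+01]), 'qd': array([ 0.00172675, -0.09858656, -0.08455228,  0.00816615,  0.03855408,
       -0.01448981]), 'joint_torque': array([ 3.01761529e-04, -5.82709837e+01,  2.93050110e+01,  6.99681491e+00,
        6.75234071e-03, -1.76414642e-04]), 'tcp_pos': array([ 0.25380333, -0.62498177,  0.24464039]), 'eef_rot': array([ 1.79906970e+02, -9.26000665e-03, -1.57903211e+02]), 'contact_force': array([ 0.30446492, -0.66758782, -0.0749145 ]), 'moment': array([-0.03318977,  0.02727543, -0.02720437]), 'gripper_force': 0.0, 'gripper_width': 0.08764519752810192} 0.019
side {'intrinsics': array([[507.06864319,   0.        , 318.78780061],
       [  0.        , 507.06864319, 194.2115204 ],
       [  0.        ,   0.        ,   1.        ]]), 'eye': array([0.17613074, 0.77438574, 1.11236571]), 'orientation': array([  43.10098137,    0.96354964, -153.69191947])}
top {'intrinsics': array([[459.29860729,   0.        , 322.73344249],
       [  0.        , 459.29860729, 194.10208594],
       [  0.        ,   0.        ,   1.        ]]), 'eye': array([ 0.42320554, -0.0202095 ,  1.34685799]), 'orientation': array([ 8.16093817e+00,  1.64178767e-02, -8.85480203e+01])}
```

View pics/side0.png

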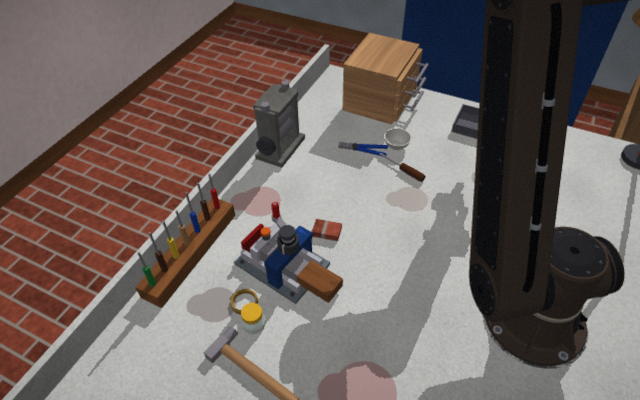

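View pics/top0.png

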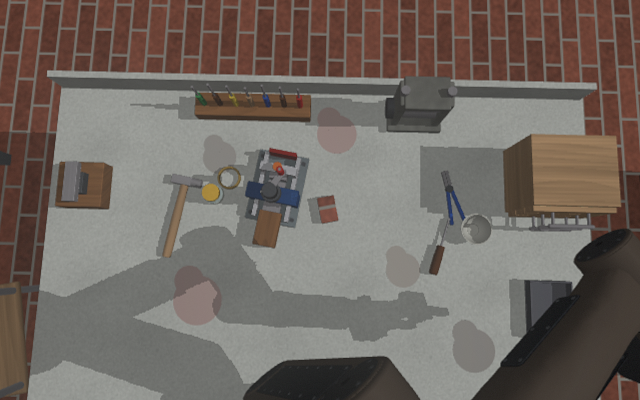

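The side view shows the clamp: knob near (275,210), orange cap (265,232), red stop (252,237), wooden pin front (321,280). In the top view the wooden front is at (266,227) and the bridge at (272,193), with the cap and knob near (279,169).

```bash
cat > h.py <<'E'
from plant import sensors,cams,r
import cv2,numpy as np
from scipy.spatial.transform import Rotation as R
def ray(c,uv):
    K=c["intrinsics"]; p=np.linalg.solve(K,[uv[0],uv[1],1]); d=np.array([p[0],-p[1],-p[2]])
    return c["eye"],R.from_euler("xyz",c["orientation"],degrees=True).apply(d)
def onz(c,uv,z):
    e,d=ray(c,uv); return e+d*(z-e[2])/d[2]
def two(c1,u1,c2,u2):
    e1,d1=ray(c1,u1);e2,d2=ray(c2,u2)
    t=np.linalg.lstsq(np.c_[d1,-d2],e2-e1,rcond=None)[0]
    a,b=e1+d1*t[0],e2+d2*t[1]; return (a+b)/2,np.linalg.norm(a-b)
def proj(c,P):
    q=R.from_euler("xyz",c["orientation"],degrees=True).inv().apply(np.array(P)-c["eye"])
    q=c["intrinsics"]@[q[0],-q[1],-q[2]]; return q[:2]/q[2]
def crop(c,x0,y0,w,h,s,name):
    cv2.imwrite(name,cv2.resize(c["pixels"][y0:y0+h,x0:x0+w,::-1],None,fx=s,fy=s,interpolation=cv2.INTER_CUBIC))
E
python3 - <<'E'
from h import *
s=cams.capture("side");t=cams.capture("top")
a=cv2.resize(s["pixels"][195:305,230:350],None,fx=5,fy=5,interpolation=2)
cv2.imwrite("pics/a.png",a[:,:,::-1])
crop(t,235,140,80,115,5,"pics/b.png")
for n,c,(x0,y0,x1,y1) in(("side",s,(225,195,350,305)),("top",t,(235,140,315,255))):
    hsv=cv2.cvtColor(c["pixels"],cv2.COLOR_RGB2HSV)
    for nm,lo,hi in(("red",(0,190,90),(4,255,255)),("red2",(174,190,90),(180,255,255)),("orange",(5,200,150),(12,255,255)),("wood",(8,100,60),(20,215,200))):
        m=cv2.inRange(hsv,np.array(lo),np.array(hi)); k=np.zeros_like(m);k[y0:y1,x0:x1]=m[y0:y1,x0:x1]
        N,L,S,C=cv2.connectedComponentsWithStats(k)
        for i in range(1,N):
            if S[i,4]>8: print(n,nm,S[i],C[i].round(1))
E
```

```text
side red [272 203   6  14  32] [274.1 208.2]
side red [242 224  21  20  72] [252.1 233.3]
side orange [261 228   9   7  51] [264.8 230.8]
side wood [225 202   9  14  74] [227.8 207.4]
side wood [263 227   8   6  11] [267.4 228.5]
side wood [262 233   8   4  13] [265.5 235.1]
side wood [ 297  260   46   42 1010] [318.3 279.7]
side wood [231 289  28  16 131] [243.2 295. ]
top wood [273 162   9   9  44] [276.1 165. ]
top wood [235 169   6  18  25] [237.7 178.6]
top wood [254 210  28  38 746] [267.2 228.1]
```

View pics/a.png

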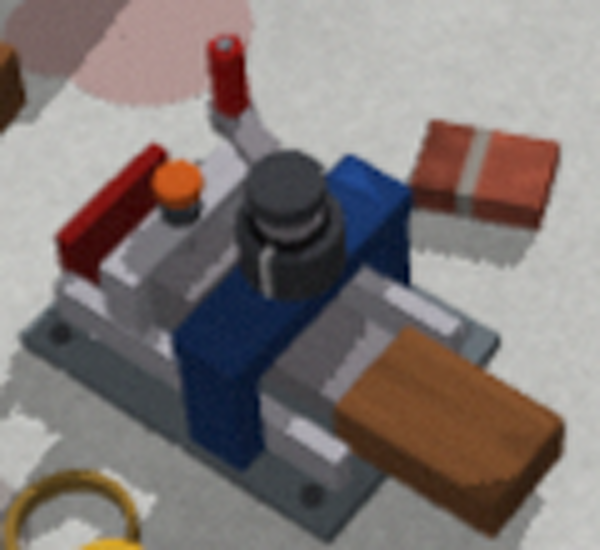

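View pics/b.png

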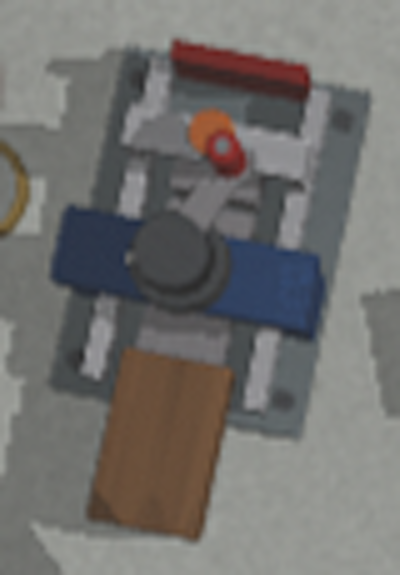

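Side crop: knob centre ≈ (275.8,210.6), cap ≈ (265.6,231), white line ≈ (283,249), pin face lower right. Top crop: knob ≈ (280.6,171), cap ≈ (277,166), white mark ≈ (260.8,191.4), face edge (252.6,244)-(274.5,248).

Run:
```python
from h import *
s=cams.capture("side");t=cams.capture("top")
S=lambda u,v:(230+u/5-.4,195+v/5-.4); T=lambda u,v:(235+u/5-.4,140+v/5-.4)
for n,a,b in(("knobtop",S(227,45),T(222,146)),("cap",S(178,175),T(210,131))):
    print(n,two(s,a,t,b))
pl=[onz(t,T(*p),.008) for p in((122,45),(370,92),(300,437),(52,385))]
print("plate",np.round(pl,4),np.mean(pl,0)); 
print([np.linalg.norm(pl[i]-pl[(i+1)%4]).round(3) for i in range(4)])
d=(pl[0]-pl[3]+pl[1]-pl[2]);print("yaw",np.arctan2(d[1],d[0]))
# wood top edges z=.048
w=[onz(t,T(*p),.048) for p in((125,348),(232,368),(195,540),(88,517))]
print("wood",np.round(w,4),[np.linalg.norm(w[i]-w[(i+1)%4]).round(3) for i in range(4)])
d=(w[0]-w[3]+w[1]-w[2]);print("yaw",np.arctan2(d[1],d[0]))
ws=[onz(s,S(*p),.048) for p in((408,327),(562,427),(492,507),(335,408))];print("woodside",np.round(ws,4))
hs=[onz(t,T(182,263),.132),onz(s,S(292,240),.132)];print("boss",hs)
print("mark",onz(s,S(265,248),.132),onz(t,T(129,257),.132))
```

```text
knobtop (array([0.64714372, 0.09586446, 0.20850041]), np.float64(0.001981942597462758))
cap (array([0.6744792 , 0.11261448, 0.11356111]), np.float64(0.0011641044632399924))
plate [[0.7476 0.1789 0.008 ]
 [0.7227 0.0299 0.008 ]
 [0.5162 0.0646 0.008 ]
 [0.5429 0.2106 0.008 ]] [0.6323534  0.12097538 0.008     ]
[np.float64(0.151), np.float64(0.209), np.float64(0.148), np.float64(0.207)]
yaw -0.16024000169428806
wood [[0.5615 0.1632 0.048 ]
 [0.5516 0.102  0.048 ]
 [0.4541 0.1191 0.048 ]
 [0.4654 0.1798 0.048 ]] [np.float64(0.062), np.float64(0.099), np.float64(0.062), np.float64(0.097)]
yaw -0.17184921480463433
woodside [[0.5489 0.1048 0.048 ]
 [0.4525 0.1258 0.048 ]
 [0.464  0.1821 0.048 ]
 [0.5594 0.1647 0.048 ]]
boss [array([0.59899595, 0.12296196, 0.132     ]), array([0.59379392, 0.13594257, 0.132     ])]
mark [0.6032927  0.14590107 0.132     ] [0.60152085 0.1514406  0.132     ]
```

```bash
cat >> h.py <<'E'
def rows(cmd,yaw,pts,newyaw=None):
    """shifts in tool axes (tool down) from commanded xyz/yaw (deg) to world points"""
    y=np.radians(yaw); M=np.array([[np.cos(y),np.sin(y),0],[np.sin(y),-np.cos(y),0],[0,0,-1]])
    for p in pts: print((M@(np.array(p)-cmd)).round(4).tolist())
    if newyaw is not None: print("spin",np.radians(yaw-newyaw))
E
python3 - <<'E'
from h import *
rows([.254,-.625,.246],-157.9,[(.45,-.35,.246),(.47,-.10,.22)],-189.6)
rows([.47,-.10,.22],-189.6,[(.418,.156,.2),(.418,.156,.040)])
E
```

```text
[-0.2851, 0.1811, 0.0]
[-0.3976, 0.4052, 0.026]
spin 0.5532693728822022
[0.094, 0.2437, 0.02]
[0.094, 0.2437, 0.18]
```

>>> drive_tool(rows=[{"x": -0.285,"y": 0.181,"z": 0,"spin": 0,"fingers": -1},{"x": -0.285,"y": 0.181,"z": 0,"spin": 0.1,"fingers": -1},{"x": -0.285,"y": 0.181,"z": 0,"spin": 0.2,"fingers": -1},{"x": -0.285,"y": 0.181,"z": 0,"spin": 0.3,"fingers": -1},{"x": -0.285,"y": 0.181,"z": 0,"spin": 0.4,"fingers": -1},{"x": -0.398,"y": 0.405,"z": 0.026,"spin": 0.5,"fingers": -1},{"x": -0.398,"y": 0.405,"z": 0.026,"spin": 0.553,"fingers": -1},{"x": -0.398,"y": 0.405,"z": 0.026,"spin": 0.553,"fingers": -1},{"x": -0.398,"y": 0.405,"z": 0.026,"spin": 0.553,"fingers": -1},{"x": -0.398,"y": 0.405,"z": 0.026,"spin": 0.553,"fingers": -1}], newtons=20)

```text
time_s: 1.55
tcp_pos: [0.4704, -0.0976, 0.2196]
eef_rot: [180.0, 0.0, 170.6]
contact_force: [0.3, -0.9, -0.0]
gripper_width: 0.0005
gripper_force: 0.0
```

>>> drive_tool(rows=[{"x": 0.094,"y": 0.244,"z": 0.02},{"x": 0.094,"y": 0.244,"z": 0.02},{"x": 0.094,"y": 0.244,"z": 0.02},{"x": 0.094,"y": 0.244,"z": 0.02},{"x": 0.094,"y": 0.244,"z": 0.08},{"x": 0.094,"y": 0.244,"z": 0.13},{"x": 0.094,"y": 0.244,"z": 0.16},{"x": 0.094,"y": 0.244,"z": 0.18},{"x": 0.094,"y": 0.244,"z": 0.182},{"x": 0.094,"y": 0.244,"z": 0.182}])

```text
invalid input
```

>>> drive_tool(rows=[{"x": 0.094,"y": 0.244,"z": 0.02,"spin": 0,"fingers": -1},{"x": 0.094,"y": 0.244,"z": 0.02,"spin": 0,"fingers": -1},{"x": 0.094,"y": 0.244,"z": 0.02,"spin": 0,"fingers": -1},{"x": 0.094,"y": 0.244,"z": 0.02,"spin": 0,"fingers": -1},{"x": 0.094,"y": 0.244,"z": 0.08,"spin": 0,"fingers": -1},{"x": 0.094,"y": 0.244,"z": 0.13,"spin": 0,"fingers": -1},{"x": 0.094,"y": 0.244,"z": 0.16,"spin": 0,"fingers": -1},{"x": 0.094,"y": 0.244,"z": 0.18,"spin": 0,"fingers": -1},{"x": 0.094,"y": 0.244,"z": 0.182,"spin": 0,"fingers": -1},{"x": 0.094,"y": 0.244,"z": 0.182,"spin": 0,"fingers": -1}], newtons=20)

```text
time_s: 2.8
tcp_pos: [0.4186, 0.1561, 0.0381]
eef_rot: [180.0, 0.0, 170.4]
contact_force: [0.5, 0.6, 0.3]
gripper_width: 0.0005
gripper_force: 0.0
```

>>> drive_tool(rows=[{"x": -0.015,"y": 0,"z": 0,"spin": 0,"fingers": -1},{"x": -0.025,"y": 0,"z": 0,"spin": 0,"fingers": -1},{"x": -0.032,"y": 0,"z": 0,"spin": 0,"fingers": -1},{"x": -0.038,"y": 0,"z": 0,"spin": 0,"fingers": -1},{"x": -0.043,"y": 0,"z": 0,"spin": 0,"fingers": -1},{"x": -0.048,"y": 0,"z": 0,"spin": 0,"fingers": -1},{"x": -0.052,"y": 0,"z": 0,"spin": 0,"fingers": -1},{"x": -0.055,"y": 0,"z": 0,"spin": 0,"fingers": -1}])

```text
time_s: 3.8
tcp_pos: [0.4721, 0.1464, 0.0374]
eef_rot: [-180.0, -0.1, 170.4]
contact_force: [-5.3, 2.5, 1.1]
gripper_width: 0.0008
gripper_force: 2.4
```

>>> drive_tool(rows=[{"x": -0.003,"y": 0,"z": 0,"spin": 0,"fingers": -1},{"x": -0.005,"y": 0,"z": 0,"spin": 0,"fingers": -1},{"x": -0.005,"y": 0,"z": 0,"spin": 0,"fingers": -1}])

```text
time_s: 4.18
tcp_pos: [0.4762, 0.1457, 0.0374]
eef_rot: [-180.0, -0.1, 170.3]
contact_force: [-10.9, 5.6, 4.8]
gripper_width: 0.0005
gripper_force: 5.3
```

>>> drive_tool(rows=[{"x": -0.002,"y": 0,"z": 0,"spin": 0,"fingers": -1},{"x": -0.003,"y": 0,"z": 0,"spin": 0,"fingers": -1},{"x": -0.003,"y": 0,"z": 0,"spin": 0,"fingers": -1},{"x": -0.003,"y": 0,"z": 0,"spin": 0,"fingers": -1}])

```text
time_s: 4.68
tcp_pos: [0.4764, 0.1454, 0.0373]
eef_rot: [-179.9, -0.3, 170.3]
contact_force: [-26.8, 15.3, 16.5]
gripper_width: 0.0004
gripper_force: 14.4
```

>>> drive_tool(rows=[{"x": 0.001,"y": 0,"z": 0,"spin": 0,"fingers": -1},{"x": 0.001,"y": 0,"z": 0,"spin": 0,"fingers": -1},{"x": 0.001,"y": 0,"z": 0,"spin": 0,"fingers": -1},{"x": 0.001,"y": 0,"z": 0,"spin": 0,"fingers": -1},{"x": 0.001,"y": 0,"z": 0,"spin": 0,"fingers": -1},{"x": 0.001,"y": 0,"z": 0,"spin": 0,"fingers": -1},{"x": 0.001,"y": 0,"z": 0,"spin": 0,"fingers": -1},{"x": 0.001,"y": 0,"z": 0,"spin": 0,"fingers": -1},{"x": 0.001,"y": 0,"z": 0,"spin": 0,"fingers": -1},{"x": 0.001,"y": 0,"z": 0,"spin": 0,"fingers": -1}])

```text
time_s: 5.92
tcp_pos: [0.4763, 0.1455, 0.0374]
eef_rot: [-179.9, -0.3, 170.3]
contact_force: [-20.8, 11.7, 12.5]
gripper_width: 0.0009
gripper_force: 11.4
```

>>> drive_tool(rows=[{"x": 0,"y": 0,"z": 0,"spin": 0,"fingers": -1},{"x": 0,"y": 0,"z": 0,"spin": 0,"fingers": -1},{"x": 0,"y": 0,"z": 0,"spin": 0,"fingers": -1},{"x": 0,"y": 0,"z": 0,"spin": 0,"fingers": -1},{"x": 0,"y": 0,"z": 0,"spin": 0,"fingers": -1},{"x": 0,"y": 0,"z": 0,"spin": 0,"fingers": -1},{"x": 0,"y": 0,"z": 0,"spin": 0,"fingers": -1},{"x": 0,"y": 0,"z": 0,"spin": 0,"fingers": -1}])

```text
time_s: 6.92
tcp_pos: [0.4763, 0.1455, 0.0373]
eef_rot: [-179.9, -0.3, 170.3]
contact_force: [-20.8, 11.9, 12.8]
gripper_width: 0.0004
gripper_force: 11.4
```

Run:
```python
from h import *
s=cams.capture("side");t=cams.capture("top")
a=s["pixels"][195:305,230:350];b=t["pixels"][140:255,235:315]
cv2.imwrite("pics/c.png",np.hstack([cv2.resize(a,(436,400),interpolation=2),cv2.resize(b,(278,400),interpolation=2)])[:,:,::-1])
```

```text
(no output)
```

View pics/c.png

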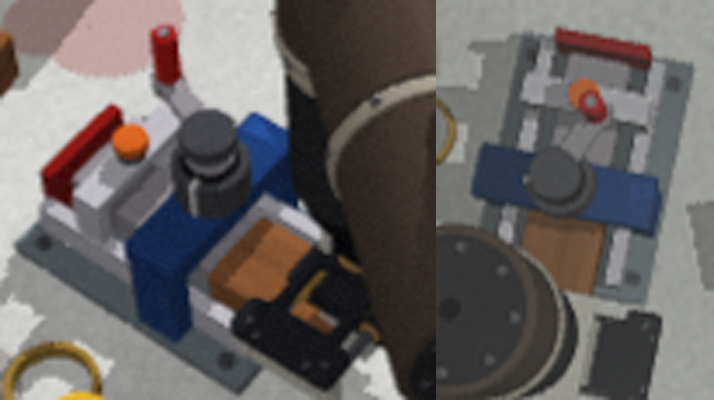

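Tongue at the red stop and the orange cap is down on its housing (stem hidden): latched. Now retreat and go above the knob.

Run:
```python
from h import *
rows([.4791,.1457,.038],170.4,[(.43,.154,.038),(.43,.154,.262),(.647,.096,.262),(.647,.096,.192)])
```

```text
[0.0498, -0.0, 0.0]
[0.0498, -0.0, -0.224]
[-0.1738, -0.021, -0.224]
[-0.1738, -0.021, -0.154]
```

>>> drive_tool(rows=[{"x": 0.025,"y": 0,"z": 0,"spin": 0,"fingers": -1},{"x": 0.05,"y": 0,"z": -0.01,"spin": 0,"fingers": -1},{"x": 0.05,"y": 0,"z": -0.06,"spin": 0,"fingers": 1},{"x": 0.05,"y": 0,"z": -0.12,"spin": 0,"fingers": 1},{"x": 0.05,"y": 0,"z": -0.18,"spin": 0,"fingers": 1},{"x": 0.03,"y": 0,"z": -0.225,"spin": 0,"fingers": 1},{"x": -0.03,"y": -0.01,"z": -0.225,"spin": 0,"fingers": 1},{"x": -0.09,"y": -0.02,"z": -0.225,"spin": 0,"fingers": 1},{"x": -0.15,"y": -0.021,"z": -0.225,"spin": 0,"fingers": 1},{"x": -0.174,"y": -0.021,"z": -0.225,"spin": 0,"fingers": 1}])

```text
time_s: 8.28
tcp_pos: [0.6501, 0.0941, 0.2612]
eef_rot: [-179.9, -0.1, 170.3]
contact_force: [-1.4, 1.1, -1.1]
gripper_width: 0.0746
gripper_force: 0.0
```

>>> drive_tool(rows=[{"x": 0,"y": 0,"z": 0.02,"spin": 0,"fingers": 1},{"x": 0,"y": 0,"z": 0.03,"spin": 0,"fingers": 1},{"x": 0,"y": 0,"z": 0.03,"spin": 0,"fingers": 1}])

```text
time_s: 8.65
tcp_pos: [0.6469, 0.0955, 0.2319]
eef_rot: [-179.9, -0.1, 170.4]
contact_force: [0.4, -0.1, 0.3]
gripper_width: 0.0874
gripper_force: 0.0
```

Run:
```python
from h import *
s=cams.capture("side");t=cams.capture("top")
a=s["pixels"][180:320,220:360];b=t["pixels"][130:255,235:315]
cv2.imwrite("pics/d.png",np.hstack([cv2.resize(a,(500,500),interpolation=2),cv2.resize(b,(320,500),interpolation=2)])[:,:800,::-1])
for z in (.2085,.19):
  print(proj(s,[.6471,.0959,z]))
p=sensors.get_state()["tcp_pos"];print(p)
```

```text
[274.60379474 203.53161699]
[275.21567784 208.62701058]
[0.64756463 0.09591261 0.23344073]
```

View pics/d.png

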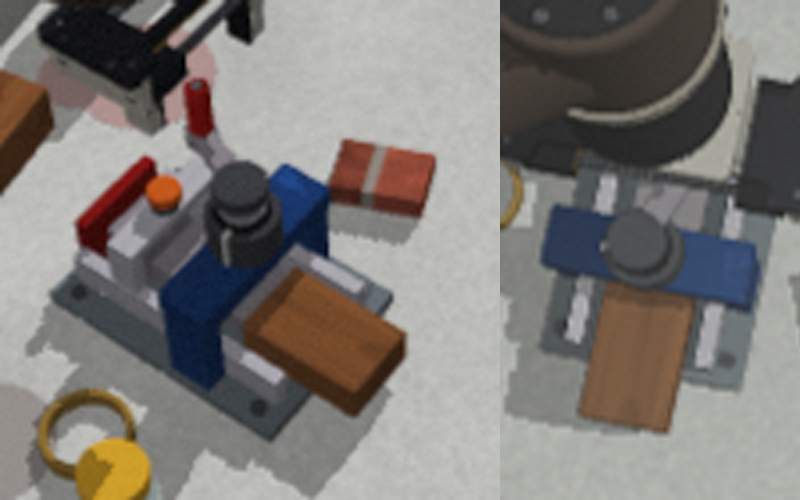

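Pin stays home with the wooden front held in (cap still down); the open jaws straddle the knob at about (197,85) in the crop. Descend and grip lightly.

>>> drive_tool(rows=[{"x": 0,"y": 0,"z": 0.025,"spin": 0,"fingers": 1},{"x": 0,"y": 0,"z": 0.042,"spin": 0,"fingers": 1},{"x": 0,"y": 0,"z": 0.042,"spin": 0,"fingers": 1},{"x": 0,"y": 0,"z": 0.042,"spin": 0,"fingers": -1},{"x": 0,"y": 0,"z": 0.042,"spin": 0,"fingers": -1},{"x": 0,"y": 0,"z": 0.042,"spin": 0,"fingers": -1},{"x": 0,"y": 0,"z": 0.042,"spin": 0,"fingers": -1},{"x": 0,"y": 0,"z": 0.042,"spin": 0,"fingers": -1},{"x": 0,"y": 0,"z": 0.042,"spin": 0,"fingers": -1}], newtons=20)

```text
time_s: 9.88
tcp_pos: [0.6474, 0.0959, 0.1906]
eef_rot: [-180.0, -0.0, 170.4]
contact_force: [0.5, 1.0, -0.2]
gripper_width: 0.0333
gripper_force: 0.0
```

>>> drive_tool(rows=[{"x": 0,"y": 0,"z": 0.001,"spin": 0,"fingers": -1},{"x": 0,"y": 0,"z": 0.001,"spin": 0,"fingers": -1},{"x": 0,"y": 0,"z": 0.001,"spin": 0,"fingers": -1},{"x": 0,"y": 0,"z": 0.001,"spin": 0,"fingers": -1},{"x": 0,"y": 0,"z": 0.001,"spin": 0,"fingers": -1}])

```text
time_s: 10.5
tcp_pos: [0.6473, 0.0959, 0.1894]
eef_rot: [180.0, -0.0, 170.4]
contact_force: [-0.3, 0.8, -1.0]
gripper_width: 0.0176
gripper_force: 20.0
```

```bash
cat >> h.py <<'E'
AX=np.array([.6005,.1251])
def arc(a0,a1,n,z0,z1,yaw=170.4,rad=.055):
    "knob circle from world angle a0 to a1 (deg), n rows, z z0->z1"
    P=lambda a,z:np.r_[AX+rad*np.array([np.cos(np.radians(a)),np.sin(np.radians(a))]),z]
    rows(P(a0,z0),yaw,[P(a,z) for a,z in zip(np.linspace(a0,a1,n+1)[1:],np.linspace(z0,z1,n+1)[1:])])
E
python3 - <<'E'
from h import *
print(np.degrees(np.arctan2(.096-.1251,.647-.6005)))
arc(-32,38,7,.19,.1916)
E
```

```text
-32.038598149007974
[-0.0029, 0.0091, -0.0002]
[-0.0041, 0.0187, -0.0005]
[-0.0037, 0.0282, -0.0007]
[-0.0016, 0.0376, -0.0009]
[0.0021, 0.0464, -0.0011]
[0.0073, 0.0545, -0.0014]
[0.0138, 0.0616, -0.0016]
```

>>> drive_tool(rows=[{"x": -0.0029,"y": 0.0091,"z": -0.0002,"spin": 0,"fingers": -1},{"x": -0.0041,"y": 0.0187,"z": -0.0005,"spin": 0,"fingers": -1},{"x": -0.0037,"y": 0.0282,"z": -0.0007,"spin": 0,"fingers": -1},{"x": -0.0016,"y": 0.0376,"z": -0.0009,"spin": 0,"fingers": -1},{"x": 0.0021,"y": 0.0464,"z": -0.0011,"spin": 0,"fingers": -1},{"x": 0.0073,"y": 0.0545,"z": -0.0014,"spin": 0,"fingers": -1},{"x": 0.0138,"y": 0.0616,"z": -0.0016,"spin": 0,"fingers": -1}])

```text
time_s: 11.38
tcp_pos: [0.6456, 0.1605, 0.1911]
eef_rot: [179.9, 0.1, 170.4]
contact_force: [4.4, 0.5, -5.0]
gripper_width: 0.0177
gripper_force: 20.0
```

>>> drive_tool(rows=[{"x": 0,"y": 0,"z": 0,"spin": 0,"fingers": -1}])

```text
time_s: 11.5
tcp_pos: [0.6449, 0.1612, 0.1911]
eef_rot: [179.9, 0.1, 170.5]
contact_force: [3.6, 4.9, -4.5]
gripper_width: 0.0177
gripper_force: 20.0
```

Run:
```python
from h import *
arc(38,68,4,.19,.1907)
print();arc(68,128,10,.19,.191)
```

```text
[0.0056, 0.0045, -0.0002]
[0.0118, 0.0082, -0.0004]
[0.0184, 0.0111, -0.0005]
[0.0253, 0.0131, -0.0007]

[0.0057, 0.0009, -0.0001]
[0.0114, 0.0013, -0.0002]
[0.0172, 0.001, -0.0003]
[0.0229, 0.0002, -0.0004]
[0.0284, -0.0013, -0.0005]
[0.0338, -0.0033, -0.0006]
[0.039, -0.0059, -0.0007]
[0.0438, -0.009, -0.0008]
[0.0483, -0.0126, -0.0009]
[0.0524, -0.0166, -0.001]
```

```bash
cat >> h.py <<'E'
AX=np.array([.6018,.1269])
def pt(a,z,rad=.055): return np.r_[AX+rad*np.array([np.cos(np.radians(a)),np.sin(np.radians(a))]),z]
def arc2(cmd,a1,a2,n,z1,z2,yaw=170.4):
    rows(np.array(cmd),yaw,[pt(a,z) for a,z in zip(np.linspace(a1,a2,n),np.linspace(z1,z2,n))]); print("cmd",pt(a2,z2).round(4))
E
python3 - <<'E'
from h import *
arc2([.6438,.159,.1916],46,78,5,.1917,.1924)
E
```

```text
[0.005, 0.0067, -0.0001]
[0.0116, 0.0106, -0.0003]
[0.0187, 0.0135, -0.0005]
[0.0261, 0.0154, -0.0006]
[0.0338, 0.0163, -0.0008]
cmd [0.6132 0.1807 0.1924]
```

>>> drive_tool(rows=[{"x": 0.005,"y": 0.0067,"z": -0.0001,"spin": 0,"fingers": -1},{"x": 0.0116,"y": 0.0106,"z": -0.0003,"spin": 0,"fingers": -1},{"x": 0.0187,"y": 0.0135,"z": -0.0005,"spin": 0,"fingers": -1},{"x": 0.0261,"y": 0.0154,"z": -0.0006,"spin": 0,"fingers": -1},{"x": 0.0338,"y": 0.0163,"z": -0.0008,"spin": 0,"fingers": -1}])

```text
time_s: 12.12
tcp_pos: [0.6129, 0.1811, 0.1919]
eef_rot: [180.0, 0.0, 170.4]
contact_force: [3.4, 0.9, -4.3]
gripper_width: 0.0176
gripper_force: 20.0
```

Run:
```python
from h import *
print(sensors.get_state()["contact_force"])
arc2([.6132,.1807,.1924],81,93,5,.1925,.1929)
arc2(pt(93,.1929),96,108,5,.193,.193)
arc2(pt(108,.193),111,123,5,.193,.193)
```

```text
[ 3.38168188  0.89829732 -4.30382401]
[0.0028, 0.0, -0.0001]
[0.0057, -0.0001, -0.0002]
[0.0086, -0.0003, -0.0003]
[0.0114, -0.0007, -0.0004]
[0.0143, -0.0013, -0.0005]
cmd [0.5989 0.1818 0.1929]
[0.0028, -0.0007, -0.0001]
[0.0055, -0.0015, -0.0001]
[0.0082, -0.0025, -0.0001]
[0.0109, -0.0037, -0.0001]
[0.0135, -0.0049, -0.0001]
cmd [0.5848 0.1792 0.193 ]
[0.0025, -0.0014, 0.0]
[0.005, -0.0029, 0.0]
[0.0073, -0.0046, 0.0]
[0.0096, -0.0064, 0.0]
[0.0117, -0.0083, 0.0]
cmd [0.5718 0.173  0.193 ]
```

>>> drive_tool(rows=[{"x": 0.0028,"y": 0,"z": -0.0001,"spin": 0,"fingers": -1},{"x": 0.0057,"y": -0.0001,"z": -0.0002,"spin": 0,"fingers": -1},{"x": 0.0086,"y": -0.0003,"z": -0.0003,"spin": 0,"fingers": -1},{"x": 0.0114,"y": -0.0007,"z": -0.0004,"spin": 0,"fingers": -1},{"x": 0.0143,"y": -0.0013,"z": -0.0005,"spin": 0,"fingers": -1},{"x": 0.0143,"y": -0.0013,"z": -0.0005,"spin": 0,"fingers": -1}], newtons=16)

```text
time_s: 12.88
tcp_pos: [0.5984, 0.1819, 0.1922]
eef_rot: [-180.0, -0.1, 170.4]
contact_force: [-0.8, 4.9, -5.2]
gripper_width: 0.0177
gripper_force: 16.0
```

>>> drive_tool(rows=[{"x": 0.0028,"y": -0.0007,"z": -0.0001,"spin": 0,"fingers": -1},{"x": 0.0055,"y": -0.0015,"z": -0.0001,"spin": 0,"fingers": -1},{"x": 0.0055,"y": -0.0015,"z": -0.0001,"spin": 0,"fingers": -1}])

```text
time_s: 13.25
tcp_pos: [0.592, 0.181, 0.1916]
eef_rot: [-180.0, -0.2, 170.4]
contact_force: [-3.4, 5.2, -8.4]
gripper_width: 0.0177
gripper_force: 16.0
```

>>> drive_tool(rows=[{"x": 0.0027,"y": -0.001,"z": 0,"spin": 0,"fingers": -1},{"x": 0.0054,"y": -0.0022,"z": 0,"spin": 0,"fingers": -1},{"x": 0.0054,"y": -0.0022,"z": 0,"spin": 0,"fingers": -1}])

```text
time_s: 13.62
tcp_pos: [0.5854, 0.1794, 0.1903]
eef_rot: [-179.9, -0.3, 170.4]
contact_force: [-3.1, 5.3, -16.1]
gripper_width: 0.0178
gripper_force: 16.0
```

Full screw weight (16 N) now hangs on the hand: the screw is off its thread. Go down with it.

>>> drive_tool(rows=[{"x": 0,"y": 0,"z": 0.002,"spin": 0,"fingers": -1},{"x": 0,"y": 0,"z": 0.004,"spin": 0,"fingers": -1},{"x": 0,"y": 0,"z": 0.004,"spin": 0,"fingers": -1},{"x": 0,"y": 0,"z": 0.004,"spin": 0,"fingers": -1}])

```text
time_s: 14.12
tcp_pos: [0.5856, 0.1795, 0.1861]
eef_rot: [-179.9, -0.3, 170.4]
contact_force: [-1.1, 5.3, -16.6]
gripper_width: 0.0178
gripper_force: 16.0
```

>>> drive_tool(rows=[{"x": 0,"y": 0,"z": 0.002,"spin": 0,"fingers": -1},{"x": 0,"y": 0,"z": 0.004,"spin": 0,"fingers": -1},{"x": 0,"y": 0,"z": 0.005,"spin": 0,"fingers": -1},{"x": 0,"y": 0,"z": 0.006,"spin": 0,"fingers": -1},{"x": 0,"y": 0,"z": 0.006,"spin": 0,"fingers": -1}])

```text
time_s: 14.75
tcp_pos: [0.5883, 0.1802, 0.1845]
eef_rot: [179.9, 0.1, 170.5]
contact_force: [-2.7, 4.6, 3.1]
gripper_width: 0.0177
gripper_force: 16.0
```

Run:
```python
from h import *
z=lambda a:.1835-.008*(105-a)/360
a=105;c=pt(a,.183)
for k in range(4):
    b=a-90 if k<3 else -257
    n=9
    print(k);arc2(c,a+(b-a)/n,b,n,z(a+(b-a)/n),z(b)); c=pt(b,z(b)); a=b
```

```text
0
[-0.009, 0.0032, -0.0003]
[-0.0185, 0.0048, -0.0001]
[-0.0281, 0.0047, 0.0002]
[-0.0375, 0.003, 0.0004]
[-0.0465, -0.0003, 0.0006]
[-0.0548, -0.0052, 0.0008]
[-0.0621, -0.0114, 0.0011]
[-0.0682, -0.0188, 0.0013]
[-0.0729, -0.0271, 0.0015]
cmd [0.6549 0.1411 0.1815]
1
[-0.0032, -0.009, 0.0002]
[-0.0048, -0.0185, 0.0004]
[-0.0047, -0.0281, 0.0007]
[-0.003, -0.0375, 0.0009]
[0.0003, -0.0465, 0.0011]
[0.0052, -0.0548, 0.0013]
[0.0114, -0.0621, 0.0016]
[0.0188, -0.0682, 0.0018]
[0.0271, -0.0729, 0.002]
cmd [0.616  0.0738 0.1795]
2
[0.009, -0.0032, 0.0002]
[0.0185, -0.0048, 0.0004]
[0.0281, -0.0047, 0.0007]
[0.0375, -0.003, 0.0009]
[0.0465, 0.0003, 0.0011]
[0.0548, 0.0052, 0.0013]
[0.0621, 0.0114, 0.0016]
[0.0682, 0.0188, 0.0018]
[0.0729, 0.0271, 0.002]
cmd [0.5487 0.1127 0.1775]
3
[0.0033, 0.0092, 0.0002]
[0.0048, 0.0189, 0.0005]
[0.0047, 0.0287, 0.0007]
[0.0028, 0.0383, 0.0009]
[-0.0008, 0.0474, 0.0011]
[-0.0059, 0.0558, 0.0014]
[-0.0125, 0.0631, 0.0016]
[-0.0202, 0.0691, 0.0018]
[-0.0289, 0.0737, 0.002]
cmd [0.5894 0.1805 0.1755]
```

>>> drive_tool(rows=[{"x": 0,"y": 0,"z": -0.0003,"spin": 0,"fingers": -1},{"x": -0.009,"y": 0.0032,"z": -0.0003,"spin": 0,"fingers": -1},{"x": -0.0185,"y": 0.0048,"z": -0.0001,"spin": 0,"fingers": -1},{"x": -0.0281,"y": 0.0047,"z": 0.0002,"spin": 0,"fingers": -1},{"x": -0.0375,"y": 0.003,"z": 0.0004,"spin": 0,"fingers": -1},{"x": -0.0465,"y": -0.0003,"z": 0.0006,"spin": 0,"fingers": -1},{"x": -0.0548,"y": -0.0052,"z": 0.0008,"spin": 0,"fingers": -1},{"x": -0.0621,"y": -0.0114,"z": 0.0011,"spin": 0,"fingers": -1},{"x": -0.0682,"y": -0.0188,"z": 0.0013,"spin": 0,"fingers": -1},{"x": -0.0729,"y": -0.0271,"z": 0.0015,"spin": 0,"fingers": -1}], newtons=35)

```text
time_s: 16.0
tcp_pos: [0.6557, 0.14, 0.1823]
eef_rot: [-180.0, 0.0, 170.4]
contact_force: [-4.4, 1.5, 7.4]
gripper_width: 0.0171
gripper_force: 35.0
```

>>> drive_tool(rows=[{"x": -0.0032,"y": -0.009,"z": 0.0002,"spin": 0,"fingers": -1},{"x": -0.0048,"y": -0.0185,"z": 0.0004,"spin": 0,"fingers": -1},{"x": -0.0047,"y": -0.0281,"z": 0.0007,"spin": 0,"fingers": -1},{"x": -0.003,"y": -0.0375,"z": 0.0009,"spin": 0,"fingers": -1},{"x": 0.0003,"y": -0.0465,"z": 0.0011,"spin": 0,"fingers": -1},{"x": 0.0052,"y": -0.0548,"z": 0.0013,"spin": 0,"fingers": -1},{"x": 0.0114,"y": -0.0621,"z": 0.0016,"spin": 0,"fingers": -1},{"x": 0.0188,"y": -0.0682,"z": 0.0018,"spin": 0,"fingers": -1},{"x": 0.0271,"y": -0.0729,"z": 0.002,"spin": 0,"fingers": -1}])

```text
time_s: 17.12
tcp_pos: [0.6178, 0.0742, 0.1805]
eef_rot: [179.9, 0.2, 170.4]
contact_force: [-0.0, 8.6, 4.0]
gripper_width: 0.0172
gripper_force: 35.0
```

>>> drive_tool(rows=[{"x": 0.009,"y": -0.0032,"z": 0.0002,"spin": 0,"fingers": -1},{"x": 0.0185,"y": -0.0048,"z": 0.0004,"spin": 0,"fingers": -1},{"x": 0.0281,"y": -0.0047,"z": 0.0007,"spin": 0,"fingers": -1},{"x": 0.0375,"y": -0.003,"z": 0.0009,"spin": 0,"fingers": -1},{"x": 0.0465,"y": 0.0003,"z": 0.0011,"spin": 0,"fingers": -1},{"x": 0.0548,"y": 0.0052,"z": 0.0013,"spin": 0,"fingers": -1},{"x": 0.0621,"y": 0.0114,"z": 0.0016,"spin": 0,"fingers": -1},{"x": 0.0682,"y": 0.0188,"z": 0.0018,"spin": 0,"fingers": -1},{"x": 0.0729,"y": 0.0271,"z": 0.002,"spin": 0,"fingers": -1}])

```text
time_s: 18.25
tcp_pos: [0.5493, 0.1112, 0.1784]
eef_rot: [-179.9, 0.1, 170.4]
contact_force: [2.2, -2.9, 8.1]
gripper_width: 0.0178
gripper_force: 35.0
```

>>> drive_tool(rows=[{"x": 0.0033,"y": 0.0092,"z": 0.0002,"spin": 0,"fingers": -1},{"x": 0.0048,"y": 0.0189,"z": 0.0005,"spin": 0,"fingers": -1},{"x": 0.0047,"y": 0.0287,"z": 0.0007,"spin": 0,"fingers": -1},{"x": 0.0028,"y": 0.0383,"z": 0.0009,"spin": 0,"fingers": -1},{"x": -0.0008,"y": 0.0474,"z": 0.0011,"spin": 0,"fingers": -1},{"x": -0.0059,"y": 0.0558,"z": 0.0014,"spin": 0,"fingers": -1},{"x": -0.0125,"y": 0.0631,"z": 0.0016,"spin": 0,"fingers": -1},{"x": -0.0202,"y": 0.0691,"z": 0.0018,"spin": 0,"fingers": -1},{"x": -0.0289,"y": 0.0737,"z": 0.002,"spin": 0,"fingers": -1},{"x": -0.0289,"y": 0.0737,"z": 0.002,"spin": 0,"fingers": -1}])

```text
time_s: 19.5
tcp_pos: [0.5911, 0.181, 0.1763]
eef_rot: [179.9, 0.1, 170.5]
contact_force: [1.3, 4.9, 5.5]
gripper_width: 0.0173
gripper_force: 35.0
```

Run:
```python
from h import *
p=sensors.get_state()["tcp_pos"];d=p[:2]-AX;print(p,np.degrees(np.arctan2(d[1],d[0])),np.hypot(*d))
s=cams.capture("side");t=cams.capture("top")
a=s["pixels"][160:310,215:365]
b=t["pixels"][130:255,235:315]
cv2.imwrite("pics/e.png",np.hstack([cv2.resize(a,(600,600),interpolation=2)[:,:480],cv2.resize(b,(320,500),interpolation=2)[[*range(500)]+[499]*100]])[:,:,::-1])
```

```text
[0.5911128  0.18097884 0.17626156] 101.17889860574908 0.055124746675073506
```

View pics/e.png

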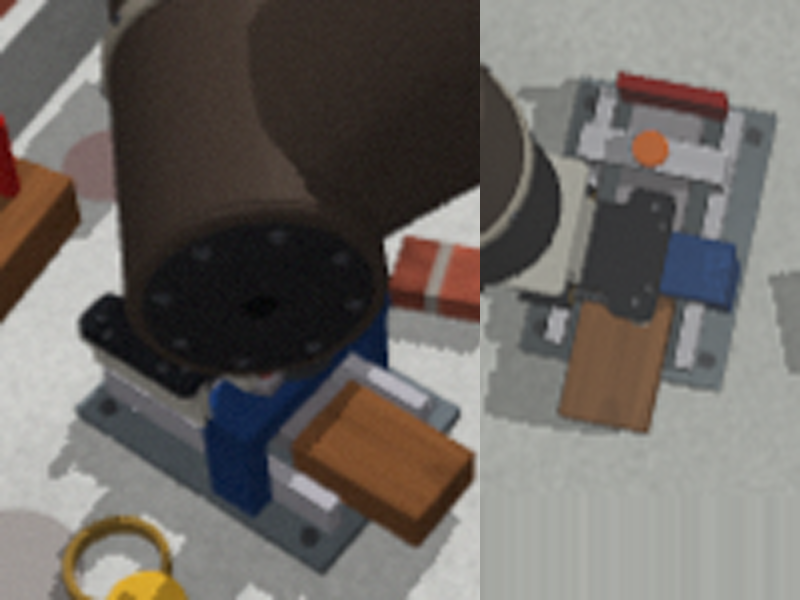

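The jaws hold the knob over the left of the bridge, in the top view at about (540,250). The cap is down, the pin is home, and the bangle, jar and brick are unmoved. From the drop, the knob has gone 363° forward and sunk 8.2 mm, as expected for one turn, so I'm handing the job in.

```bash
python3 -c "
from plant import r
print(r.close_job())"
```

```text
the job is handed in; nothing more can be done
None
```

The job is handed in (no verdict came back): the pin is home and latched, the screw dropped into its thread and was turned forward about one turn (roughly 357–366°, sinking 8.2 mm), and the knob is still gripped.

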